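Set the kiln controller and snap its guard hood on

ROBOT

A 7-joint arm with a two-finger parallel gripper is mounted at the origin on the work surface. World frame = base frame: x ahead of the robot, y to its left, z up, the work surface at z = 0. Lengths are in m, angles in rad, forces in N, time in s.
With the tool pointing down it reaches from about 0.425 to 0.925 m from the base axis. Payload 6.8 kg.
Tool frame: the origin (TCP) lies between the finger pads, 19 mm behind the fingertips; this is the grasp point; z points along the fingers, y is the line along which they close (so a half turn about z gives the same grasp; the last joint's range is limited). The gripper opens to 85 mm and grips with 20 to 120 N. Pads are 22 mm wide; open, the fingers measure 114 mm over their backs; the gripper's body (76 mm by 85 mm) begins 54 mm behind the grasp point. The pads swing forward as they close: fully open they stand 13 mm farther back than shut.
Start: joints at [1.105, 0.477, 0.022, 1.555, -0.011, 1.109, -0.083], TCP at [0.236, -0.632, 0.25] pointing down, gripper open.
Joint ranges: [-2.96, 2.96], [-0.34, 2.1], [-1.41, 1.46], [0.24, 2.44], [-1.37, 4.51], [0.17, 1.92], [-2.96, 2.96]. Speed limits (rad/s): [2.39, 2.39, 3.14, 3.14, 3.14, 3.14, 3.14].

INTERFACE

Orientations are given as a rotation vector (axis times angle).
In Python, from bench import status, vision, r gives the robot as it stands. The module is installed in compiled form; this text tells all that it offers.
- The arm moves only by the shell command python3 -m handwheel 'ROWS' [OPENING] [FORCE]. ROWS is JSON, a list of rows, each an object with "dp": the shift along the tool's x, y, z in m, a list of three; "delta_rot": the turn, a rotation vector about the tool's x, y, z in rad, a list of three. In form: [{"dp": [x, y, z], "delta_rot": [rx, ry, rz]}, ...]. A call has 1 to 12 rows; each row is the pose to reach, as a shift and turn from the pose commanded when the call began, along the tool's axes at that moment; what a row does not reach only later rows make up. A row lasts 1/8 s, in which the tool goes at most 62.5 mm and 10.7 degrees, less where a joint would pass 70% of its speed; a pose out of reach is approached as far as the arm can. A call with a gripper value outside its range is refused whole. OPENING is the opening, from 0 (shut) to 1 (fully open), set as the call begins (- or left out, the last holds). The fingers move at their own pace and stop on an object; FORCE is the grip in N (left out, the last holds). Time passes only in rows, so rows that repeat a pose let the fingers close. It gives the time, the measured TCP pose, the force, the opening and the grip force at its end, in the units of the state.
- status.get_obs(): the state, without advancing time (a new reading comes with each control period).
- vision.grab_frame(name): name is "side" or "top"; returns a dict with "img" (480x640x3 uint8, blue, green, red), "fovy" (degrees; the focal length in pixels is half the picture's height over the tangent of half this angle, whatever the lens; pixels are square), "cx", "cy" (the principal point, pixels), "world_from_camera" (4x4, takes a point from camera to world coordinates). Camera axes: x right, y up, looking along -z (the intrinsics and any distortion apply to the point x, -y, -z); pixel columns grow to the right and rows downward; lengths in m; the calibration is good to about 2 mm. A picture is of the moment at which its call begins. There is no depth.
- r.hand_in(): hands the job in; it is judged then, once.
The state is a dict: "clock": time; "joints": joint angles; "qvel": joint speeds; "tau": joint torques, N m; "tcp_pos": TCP position; "orientation": TCP orientation; "contact_force": force on the tool from outside, world axes, zero at the start; "moment": the same for the moment, N m; "grip_width": finger opening in m; "gripper_force": force on a finger pad.
Only numpy, scipy, OpenCV 4.12 (cv2) and the standard library are available. Lean on these libraries where they do the work, as an engineer would, in place of code of your own. Each camera call takes 0.05 s, during which the arm holds its last target. There are 200 camera calls.

TASK

Turn the black knob on the blue kiln controller until its white pointer lines up with the red mark on the dial. Then take the clear guard hood by its orange rib, put it squarely over the knob between the two yellow spring clips and press it down until it snaps fully home on the panel. Finish while still holding the hood pressed down firmly (about 10 N; do not let go), with the knob still on the mark and the other things on the bench left where they are.

Things in the scene. Friction and masses are not known exactly. Their poses are not given: they have to be found in the camera images.
- station: blue controller box fixed on the bench, 170 (its x) x 130 (its y) x 45 mm tall; origin at the centre of its underside, z up. In the middle of its flat top panel: a white dial disc (56 mm dia, narrowing to 50 at its top, 10 mm tall) with a red index mark at the +x side of the dial, and the knob; a yellow spring clip on the +x and on the -x side of the dial
- panel: flat blue top panel of the box, 170 x 130 mm, 6 mm thick, fixed; origin at the centre of its underside, 39 mm above the bench, with the axes of the box; the hood is pressed down onto it
- seat (a point): centre of the dial at the level of the top panel (45 mm above the bench), with the axes of the box; the hood's origin comes here when it is home
- knob (a joint): angle of the black knob (rad), positive counterclockwise seen from above; 0 = the white pointer is at the red mark. It starts at 0.6 to 1.4, stays where it is left (about 0.05 N m to turn) and has stops at +-2.4
- knob_grip (a point): point on the knob's axis 32 mm above the panel. The knob: a disc (36 mm dia, 10 to 18 mm above the panel) with an upright grip bar 36 mm long, 10 mm thick, 18 to 42 mm above the panel. This frame turns with the knob: the bar lies along its x, the white pointer line is on its +x end. With the TCP 12 mm above this point the fingertips clear dial and clips
- clip_nose (a point): middle of the rounded nose of the -x clip, facing the dial 34.5 mm from its centre, 12 mm above the panel (the +x clip mirrors it). The clips are 21 mm tall, 40 mm long along the box's y, and spring outward up to 8 mm when the hood's bead pushes past
- hood: loose clear square guard hood with orange top, 68 x 68 x 50 mm plus the rib, open underneath (62 x 62 mm inside, 46 mm deep), about 0.09 kg, standing upright; origin at the centre of its underside, z up. Orange beads (8 mm dia, 60 mm long, 3.5 mm proud) run along the lower edges of its +x and -x walls; these sides go to the clips: hood x along box x, either way round
- hood_grip (a point): point in the orange grip rib, 70 mm above the hood's underside, on its centre line; same axes as the hood. The rib is 44 mm long (along hood y), 12 mm thick, 24 mm tall (50 to 74 mm above the underside). With the TCP here or up to 3 mm higher the fingertips just clear the hood's top
- hood_bead (a point): middle of the hood's -x bead, 4 mm above its underside. Pressing down: the clips resist from about 16 mm above home, with up to about 10 N, then give way suddenly some 8 mm above home; the hood drops home flat onto the rigid panel and the clips hold it there
- spool: white spool of solder wire, 52 dia x 36 tall (mm), loose; origin at the centre of its underside; to be left alone
- flux: white tub with a blue lid, 56 dia x 36 tall (mm), loose; origin at the centre of its underside; to be left alone
- hammer: bench hammer lying down, 260 long (mm), loose; origin at the centre of its underside; to be left alone
- dapping_block: steel dapping cube, 50 x 50 x 50 (mm), loose; origin at the centre of its underside; to be left alone
- pliers: red-handled pliers lying flat, about 120 long, 12 tall (mm), loose; origin at the centre of its underside; to be left alone
- screwdriver: blue-handled screwdriver lying down, 170 long (mm), loose; origin at the centre of its underside; to be left alone
- wax: white wax candle in a metal cup, 46 dia x 30 tall (mm), loose; origin at the centre of its underside; to be left alone

How it is judged:
By the outcome, as a careful person would: the job done as asked, in the order asked, and still so for the second after the job is handed in, while the arm keeps its last pose, push and grip.
It also fails if it takes over 69 s, if anything falls off the work surface, if the arm or the gripper's body presses on something with over 40 N, if the wrist force passes 120 N, or if a joint passes its speed limit or range.

## Working session

There is one attempt and no reset: what is moved stays moved. The work goes in short steps, Python scripts to look and compute and a shell command to move; the robot and the scene stay as the last step left them, time stands still between calls to the robot, and variables do not carry over. Pictures are saved under pics/ and viewed, at most 10 in all, crops included, and the job is handed in when it is done.

```bash
mkdir -p pics; python3 - <<'E'
from bench import status, vision, r
import cv2, numpy as np
for n in ("top","side"):
    f=vision.grab_frame(n); cv2.imwrite(f"pics/{n}0.png",f["img"]); print(n,{k:(np.round(v,4).tolist() if k!="img" else 0) for k,v in f.items()})
print({k:np.round(v,3).tolist() for k,v in status.get_obs().items()})
E
```

```text
top {'img': 0, 'fovy': 57.7815, 'cx': 316.3052, 'cy': 241.8819, 'world_from_camera': [[0.0618, 0.9714, -0.2293, 0.3836], [-0.9981, 0.0617, -0.0077, 0.0458], [0.0067, 0.2293, 0.9733, 0.9995], [0.0, 0.0, 0.0, 1.0]]}
side {'img': 0, 'fovy': 55.3436, 'cx': 321.2863, 'cy': 239.7723, 'world_from_camera': [[0.9994, -0.033, 0.0133, 0.5804], [0.0336, 0.7521, -0.6581, -0.6016], [0.0117, 0.6582, 0.7528, 0.8203], [0.0, 0.0, 0.0, 1.0]]}
{'clock': 0.1, 'joints': [1.105, 0.478, 0.022, 1.556, -0.011, 1.109, -0.083], 'qvel': [-0.001, -0.001, -0.001, -0.002, -0.001, -0.001, -0.001], 'tau': [0.004, -59.776, 1.614, -28.195, 0.013, 0.005, -0.0], 'tcp_pos': [0.236, -0.632, 0.249], 'orientation': [-3.09, -0.559, 0.001], 'contact_force': [-0.924, 0.429, 0.231], 'moment': [0.001, -0.012, -0.065], 'gripper_force': 0.0, 'grip_width': 0.085}
```

View pics/top0.png

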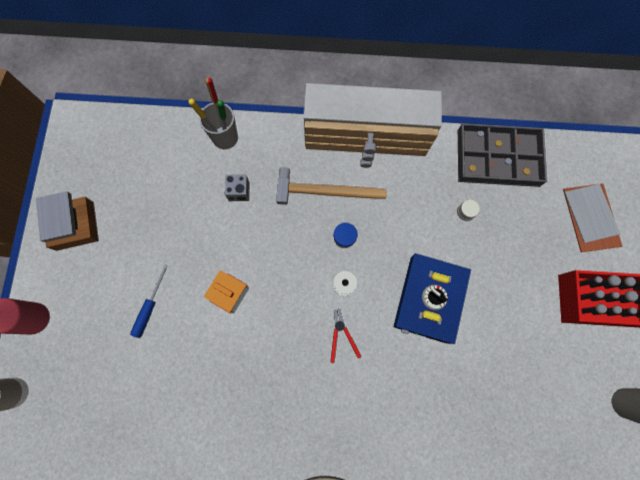

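View pics/side0.png

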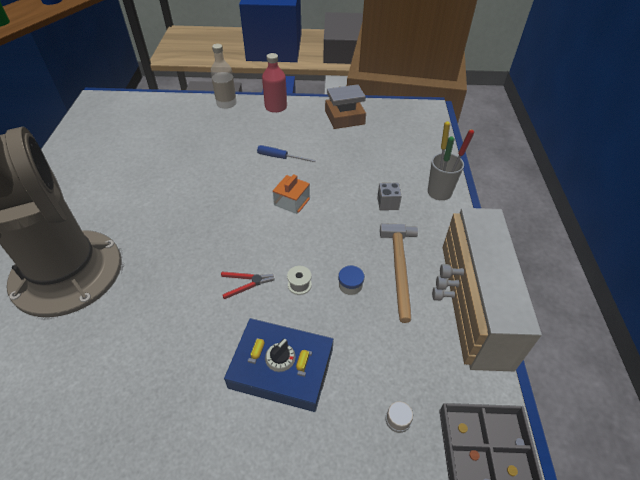

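The top view shows the station around (433,298), with its clips at (440,278) and (431,317), and the orange hood at (226,291). The side view has the station at (280,360) and the hood at (291,192). Next I'll measure both by colour and zoom in.

```bash
cat > h.py <<'E'
from bench import status, vision, r
import cv2, numpy as np
from scipy.spatial.transform import Rotation as R
def ray(f,uv):
    F=240/np.tan(np.radians(f["fovy"])/2); T=np.array(f["world_from_camera"]); uv=np.atleast_2d(uv).astype(float)
    d=np.c_[(uv[:,0]-f["cx"])/F,-(uv[:,1]-f["cy"])/F,-np.ones(len(uv))]@T[:3,:3].T
    return T[:3,3],d
def onz(f,uv,z):
    o,d=ray(f,uv); return o+d*((z-o[2])/d[:,2])[:,None]
def cross(f1,uv1,f2,uv2):
    o1,d1=ray(f1,uv1);o2,d2=ray(f2,uv2);d1=d1[0];d2=d2[0]
    s=np.linalg.lstsq(np.c_[d1,-d2],o2-o1,rcond=None)[0]
    a=o1+s[0]*d1;b=o2+s[1]*d2;return (a+b)/2,np.linalg.norm(a-b)
def mask(img,lo,hi):
    return cv2.inRange(cv2.cvtColor(img,cv2.COLOR_BGR2HSV),lo,hi)
def blobs(m,n,minA=15):
    c,_=cv2.findContours(m,cv2.RETR_EXTERNAL,cv2.CHAIN_APPROX_NONE)
    return sorted([k for k in c if cv2.contourArea(k)>minA],key=cv2.contourArea)[::-1][:n]
def cen(c):
    m=cv2.moments(c);return np.array([m["m10"]/m["m00"],m["m01"]/m["m00"]])
E
python3 - <<'E'
from h import *
np.set_printoptions(precision=4,suppress=True)
roi={"top":(slice(235,360),slice(385,485)),"side":(slice(310,420),slice(215,345))}
hro={"top":(slice(260,325),slice(195,260)),"side":(slice(165,225),slice(260,325))}
fr={};cl={};tiles=[]
for n in("top","side"):
    f=fr[n]=vision.grab_frame(n);img=f["img"]
    def sub(m,s):
        o=np.zeros_like(m);o[s]=m[s];return o
    y=blobs(sub(mask(img,(22,120,100),(35,255,255)),roi[n]),2)
    cl[n]=[cen(c) for c in y]; print(n,"clips px",cl[n],[onz(f,c,.066)[0] for c in cl[n]])
    b=blobs(sub(mask(img,(105,120,30),(130,255,255)),roi[n]),1)[0]
    hull=cv2.convexHull(b);p=cv2.approxPolyDP(hull,5,True)[:,0];print("box",p.tolist());print(onz(f,p,.045))
    o=blobs(sub(mask(img,(5,120,60),(20,255,255)),hro[n]),3,4)
    for c in o:
        p=cv2.approxPolyDP(cv2.convexHull(c),3,True)[:,0];print("orange",cv2.contourArea(c),cen(c),p.tolist());print(onz(f,p,.05))
    for s in(roi[n],hro[n]):tiles.append(cv2.resize(img[s],(400,300) ,interpolation=cv2.INTER_CUBIC))
cv2.imwrite("pics/c1.png",np.vstack([np.hstack(tiles[:2]),np.hstack(tiles[2:])]))
E
```

```text
top clips px [array([431.2135, 315.6864]), array([440.2517, 277.4253])] [array([ 0.4582, -0.2004,  0.066 ]), array([ 0.5415, -0.2199,  0.066 ])]
box [[415, 254], [470, 270], [453, 343], [394, 325]]
[[ 0.5946 -0.1694  0.045 ]
 [ 0.566  -0.2921  0.045 ]
 [ 0.4049 -0.2526  0.045 ]
 [ 0.435  -0.1256  0.045 ]]
orange 937.5 [224.771  290.9287] [[219, 271], [246, 285], [230, 312], [204, 296]]
[[0.5278 0.2633 0.05  ]
 [0.5007 0.2009 0.05  ]
 [0.4403 0.2296 0.05  ]
 [0.4711 0.2896 0.05  ]]
side clips px [array([256.9593, 348.4332]), array([302.0073, 359.5718])] [array([ 0.4595, -0.2083,  0.066 ]), array([ 0.5423, -0.2268,  0.066 ])]
box [[250, 319], [332, 339], [315, 403], [224, 378]]
[[ 0.4347 -0.135   0.045 ]
 [ 0.5953 -0.1722  0.045 ]
 [ 0.5684 -0.2959  0.045 ]
 [ 0.4051 -0.2572  0.045 ]]
orange 436.5 [290.6186 187.4078] [[308, 183], [296, 199], [273, 191], [286, 175], [295, 175]]
[[0.5272 0.2593 0.05  ]
 [0.5012 0.2003 0.05  ]
 [0.4427 0.226  0.05  ]
 [0.4696 0.287  0.05  ]
 [0.4925 0.2881 0.05  ]]
orange 19.5 [302.8889 204.3761] [[308, 197], [297, 211]]
[[0.5299 0.2086 0.05  ]
 [0.5064 0.1596 0.05  ]]
```

View pics/c1.png

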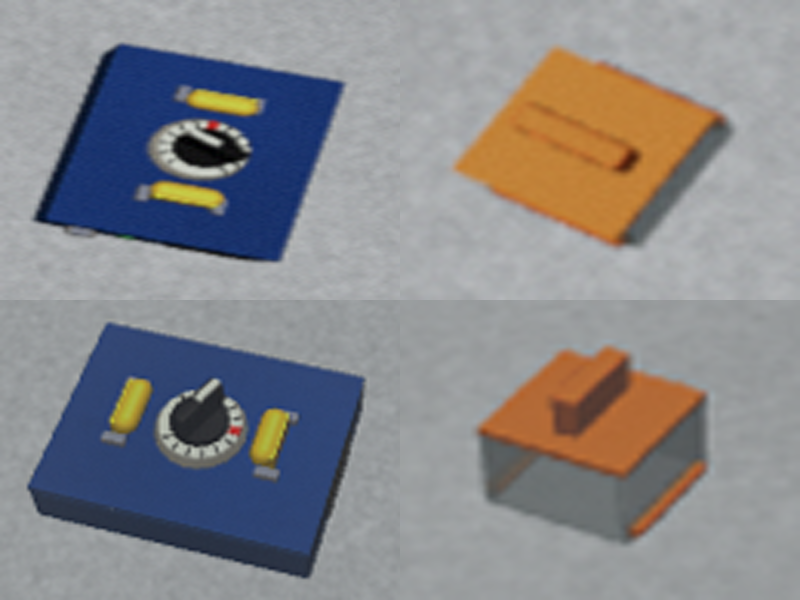

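```bash
python3 - <<'E'
from h import *
np.set_printoptions(precision=4,suppress=True)
t,s=vision.grab_frame("top"),vision.grab_frame("side")
def pts(f,roi):
    img=f["img"];w=np.zeros(img.shape[:2],np.uint8);w[roi]=255
    y=sorted([cen(c) for c in blobs(mask(img,(22,120,100),(35,255,255))&w,2)],key=lambda p:onz(f,p,.06)[0][0])
    red=(mask(img,(0,120,80),(6,255,255))|mask(img,(172,120,80),(180,255,255)))&w
    rd=[cen(c) for c in blobs(red,2,1)]
    return y,rd
yt,rt=pts(t,(slice(255,340),slice(400,470)));ys,rs=pts(s,(slice(325,395),slice(235,325)))
P=[]
for a,b in zip(yt+rt,ys+rs): p=cross(t,a,s,b);P.append(p[0]);print(a,b,*p)
d=P[1]-P[0];print("yaw clips",np.arctan2(d[1],d[0]),np.linalg.norm(d),"mid",(P[0]+P[1])/2)
# side-view white pointer / dial pixels
for f,(u0,u1,v0,v1) in((t,(418,452,282,312)),(s,(262,298,338,372))):
    g=cv2.resize(f["img"][v0:v1,u0:u1],None,fx=12,fy=12,interpolation=cv2.INTER_CUBIC)
    cv2.imwrite("pics/z_%d.png"%u0,g)
a,b=cv2.imread("pics/z_418.png"),cv2.imread("pics/z_262.png");h=max(len(a),len(b))
cv2.imwrite("pics/z.png",cv2.resize(np.hstack([cv2.copyMakeBorder(i,0,h-len(i),0,0,0) for i in(a,b)]),None,fx=.93,fy=.93))
E
```

```text
[431.2915 315.6586] [256.9593 348.4332] [ 0.4585 -0.2032  0.0565] 0.0010924224524707915
[440.2129 277.4311] [302.0073 359.5718] [ 0.5424 -0.2224  0.0574] 0.0011646034167974494
[437.9048 286.9048] [291.1333 357.6667] [ 0.522  -0.218   0.0544] 0.0005057729087009694
yaw clips -0.22471752643146706 0.08604152616265152 mid [ 0.5005 -0.2128  0.0569]
```

View pics/z.png

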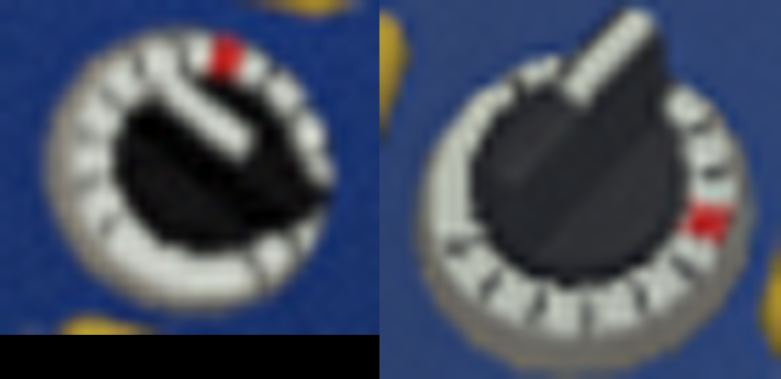

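The zoom shows the pointer line from (432.8,288.7) to (440,295.4) in the top view, and from (279.7,346.5) to (285.8,339.8) in the side view. The red mark is at (437.9,286.9) and (291.1,357.7).

```bash
cat > goal.py <<'E'
from h import *
def goal(x,y,z,yaw):
    """tool down, tool y (closing) at world angle yaw+pi/2 ; print delta in tool axes"""
    o=status.get_obs();A=R.from_rotvec(o["orientation"]);best=None
    for k in(0,np.pi):
        B=R.from_euler("z",yaw+k)*R.from_euler("x",np.pi)
        d=(A.inv()*B).as_rotvec()
        if best is None or np.linalg.norm(d)<np.linalg.norm(best):best=d
    dp=A.inv().apply(np.array([x,y,z])-o["tcp_pos"])
    print("goal dp",dp.round(4),"rot",best.round(4),"deg",np.degrees(np.linalg.norm(best)).round(1),"len",np.linalg.norm(dp).round(3))
E
python3 - <<'E'
from goal import *
np.set_printoptions(precision=4,suppress=True)
t,s=vision.grab_frame("top"),vision.grab_frame("side")
for f,p in((t,[(440,295.4),(432.8,288.7)]),(s,[(279.7,346.5),(285.8,339.8)])):
    w=onz(f,p,.087);d=w[1]-w[0];print(w,np.linalg.norm(d),np.arctan2(d[1],d[0])+.228)
o=status.get_obs();print(R.from_rotvec(o["orientation"]).as_matrix())
for a in(.75,.8,.85):goal(.5005,-.2128,.16,-.228+a)
E
```

```text
[[ 0.4998 -0.2132  0.087 ]
 [ 0.513  -0.1981  0.087 ]] 0.020045639817253703 1.082119963223865
[[ 0.5025 -0.2139  0.087 ]
 [ 0.5121 -0.2003  0.087 ]] 0.016660949052291363 1.181958497193937
[[ 0.9367  0.3501 -0.0001]
 [ 0.3501 -0.9367  0.0003]
 [-0.     -0.0003 -1.    ]]
goal dp [ 0.3943 -0.3003  0.0899] rot [-0.0003 -0.     -0.1643] deg 9.4 len 0.504
goal dp [ 0.3943 -0.3003  0.0899] rot [-0.0003 -0.     -0.2143] deg 12.3 len 0.504
goal dp [ 0.3943 -0.3003  0.0899] rot [-0.0003 -0.     -0.2643] deg 15.1 len 0.504
```

```bash
python3 -m handwheel '[{"dp":[0.05,-0.038,0.011],"delta_rot":[0,0,-0.1]},{"dp":[0.1,-0.075,0.022],"delta_rot":[0,0,-0.2]},{"dp":[0.15,-0.113,0.034],"delta_rot":[0,0,-0.3]},{"dp":[0.2,-0.15,0.045],"delta_rot":[0,0,-0.4]},{"dp":[0.25,-0.19,0.057],"delta_rot":[0,0,-0.532]},{"dp":[0.3,-0.228,0.068],"delta_rot":[0,0,-0.532]},{"dp":[0.35,-0.266,0.08],"delta_rot":[0,0,-0.532]},{"dp":[0.3943,-0.3003,0.09],"delta_rot":[0,0,-0.532]},{"dp":[0.3943,-0.3003,0.09],"delta_rot":[0,0,-0.532]},{"dp":[0.3943,-0.3003,0.09],"delta_rot":[0,0,-0.532]}]' 0.6
python3 -c "
from goal import *
goal(.5005,-.2128,.089,-.228+1.118)
print(status.get_obs()['joints'].__repr__())"
```

```text
clock: 1.65
tcp_pos: [0.5005, -0.2131, 0.16]
orientation: [2.835, 1.353, -0.001]
contact_force: [0.0, -0.5, -0.2]
grip_width: 0.0512
gripper_force: 0.0
goal dp [ 0.0002 -0.0002  0.071 ] rot [-0.      0.0005  0.0005] deg 0.0 len 0.071
array([ 0.49419941,  0.38411805, -0.25514492,  1.94063684,  0.12883589,
        0.83249644, -0.51036214])
```

```bash
python3 -m handwheel '[{"dp":[0,0,0.03],"delta_rot":[0,0,0]},{"dp":[0,0,0.06],"delta_rot":[0,0,0]},{"dp":[0,0,0.071],"delta_rot":[0,0,0]},{"dp":[0,0,0.071],"delta_rot":[0,0,0]}]' 0.6
python3 -m handwheel '[{"dp":[0,0,0],"delta_rot":[0,0,0]},{"dp":[0,0,0],"delta_rot":[0,0,0]},{"dp":[0,0,0],"delta_rot":[0,0,0]},{"dp":[0,0,0],"delta_rot":[0,0,0]},{"dp":[0,0,0],"delta_rot":[0,0,0]},{"dp":[0,0,0],"delta_rot":[0,0,0]}]' 0 35
python3 -c "
from goal import *
goal(.5005,-.2128,.089,-.228)
print(status.get_obs()['moment'])"
```

```text
clock: 2.15
tcp_pos: [0.4999, -0.2141, 0.0889]
orientation: [-2.837, -1.349, 0.002]
contact_force: [-0.3, -0.8, -0.1]
grip_width: 0.0512
gripper_force: 0.0
clock: 2.9
tcp_pos: [0.499, -0.2114, 0.0898]
orientation: [-2.833, -1.352, 0.004]
contact_force: [-7.5, 5.3, 10.4]
grip_width: 0.0089
gripper_force: 37.1
goal dp [-0.0001  0.0021  0.0008] rot [-0.0026  0.0029  1.1184] deg 64.1 len 0.002
[ 1.07534946  1.5394624  -0.07679671]
```

```bash
python3 -m handwheel '[{"dp":[0,-0.002,0],"delta_rot":[0,0,0.1]},{"dp":[0,-0.002,0],"delta_rot":[0,0,0.2]},{"dp":[0,-0.002,0],"delta_rot":[0,0,0.3]},{"dp":[0,-0.002,0],"delta_rot":[0,0,0.4]},{"dp":[0,-0.002,0],"delta_rot":[0,0,0.5]},{"dp":[0,-0.002,0],"delta_rot":[0,0,0.6]},{"dp":[0,-0.002,0],"delta_rot":[0,0,0.7]},{"dp":[0,-0.002,0],"delta_rot":[0,0,0.8]},{"dp":[0,-0.002,0],"delta_rot":[0,0,0.9]},{"dp":[0,-0.002,0],"delta_rot":[0,0,1.0]},{"dp":[0,-0.002,0],"delta_rot":[0,0,1.08]},{"dp":[0,-0.002,0],"delta_rot":[0,0,1.118]}]'
python3 -m handwheel '[{"dp":[0,0,0],"delta_rot":[0,0,0]},{"dp":[0,0,0],"delta_rot":[0,0,0]}]'
python3 -c "
from goal import *
goal(.4989,-.2115,.089,-.228)
print(status.get_obs()['moment'])"
```

```text
clock: 4.4
tcp_pos: [0.4986, -0.2106, 0.0898]
orientation: [-3.12, 0.359, 0.002]
contact_force: [-3.7, 2.5, 5.7]
grip_width: 0.009
gripper_force: 36.5
clock: 4.65
tcp_pos: [0.4986, -0.2107, 0.0898]
orientation: [-3.12, 0.357, 0.002]
contact_force: [-2.7, 2.6, 6.3]
grip_width: 0.0091
gripper_force: 36.4
goal dp [0.0005 0.0007 0.0008] rot [-0.001   0.0011  0.0004] deg 0.1 len 0.001
[ 0.65244639  0.76992163 -0.05884569]
```

```bash
python3 -m handwheel '[{"dp":[0,0,0],"delta_rot":[0,0,0]},{"dp":[0,0,0],"delta_rot":[0,0,0]},{"dp":[0,0,0],"delta_rot":[0,0,0]},{"dp":[0,0,-0.05],"delta_rot":[0,0,0]},{"dp":[0,0,-0.1],"delta_rot":[0,0,0]},{"dp":[0,0,-0.15],"delta_rot":[0,0,0]},{"dp":[0,0,-0.15],"delta_rot":[0,0,0]}]' 0.6
python3 -c "
from goal import *
goal(.485,.2445,.2,-.42+np.pi/2)
print(status.get_obs()['joints'].__repr__())"
```

```text
clock: 5.52
tcp_pos: [0.5014, -0.2127, 0.2433]
orientation: [3.12, -0.358, 0.013]
contact_force: [-0.5, -0.2, -0.6]
grip_width: 0.051
gripper_force: 0.0
goal dp [-0.12   -0.4416  0.042 ] rot [ 0.0063 -0.0068 -1.3794] deg 79.0 len 0.459
array([ 0.23140091,  0.26531649,  0.06606092,  1.88595634, -0.02090247,
        0.98242517, -1.49279639])
```

```bash
python3 -m handwheel '[{"dp":[-0.012,-0.045,0],"delta_rot":[0,0,-0.13]},{"dp":[-0.024,-0.09,0],"delta_rot":[0,0,-0.26]},{"dp":[-0.036,-0.135,0],"delta_rot":[0,0,-0.39]},{"dp":[-0.048,-0.18,0],"delta_rot":[0,0,-0.53]},{"dp":[-0.06,-0.225,0],"delta_rot":[0,0,-0.66]},{"dp":[-0.072,-0.27,0.01],"delta_rot":[0,0,-0.8]},{"dp":[-0.084,-0.31,0.02],"delta_rot":[0,0,-0.95]},{"dp":[-0.1,-0.36,0.03],"delta_rot":[0,0,-1.1]},{"dp":[-0.11,-0.4,0.038],"delta_rot":[0,0,-1.25]},{"dp":[-0.119,-0.442,0.038],"delta_rot":[0,0,-1.379]},{"dp":[-0.119,-0.442,0.038],"delta_rot":[0,0,-1.379]},{"dp":[-0.119,-0.442,0.038],"delta_rot":[0,0,-1.379]}]' 0.6
python3 - <<'E'
from goal import *
goal(.485,.2445,.122,-.42+np.pi/2)
print(status.get_obs()['joints'].__repr__())
t,s=vision.grab_frame("top"),vision.grab_frame("side")
T=[cv2.resize(f["img"][v:v+32,u:u+36],(396,352),interpolation=cv2.INTER_CUBIC) for f,u,v in((t,418,282),(s,262,338))]
T2=[cv2.resize(f["img"][v:v+60,u:u+70],(396,340),interpolation=cv2.INTER_CUBIC) for f,u,v in((t,190,262),(s,255,160))]
cv2.imwrite("pics/k1.png",cv2.resize(np.vstack([np.hstack(T),np.hstack(T2)]),None,fx=.86,fy=.86))
E
```

```text
clock: 7.02
tcp_pos: [0.4828, 0.2448, 0.2]
orientation: [2.637, 1.708, -0.003]
contact_force: [-0.7, -0.6, 0.4]
grip_width: 0.0511
gripper_force: 0.0
goal dp [0.0007 0.0022 0.078 ] rot [-0.0008  0.0017 -0.0012] deg 0.1 len 0.078
array([-0.26438161,  0.34382731, -0.39117857,  1.90428512,  0.16169992,
        0.9258485 , -1.15397183])
```

View pics/k1.png

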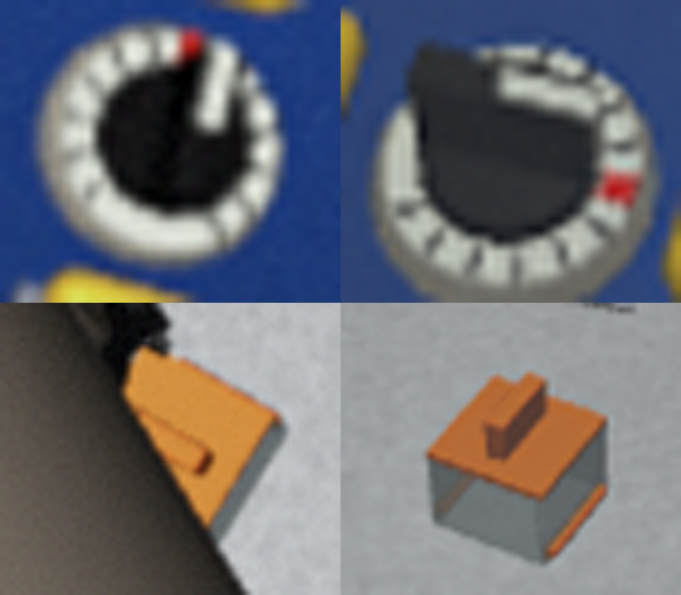

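```bash
python3 - <<'E'
from goal import *
np.set_printoptions(precision=4,suppress=True)
t,s=vision.grab_frame("top"),vision.grab_frame("side")
for f,p in((t,[(440.3,295.3),(441.5,287.8)]),(s,[(279.2,347),(289.1,349.3)])):
    w=onz(f,p,.087);d=w[1]-w[0];print("line",w[:,:2],np.linalg.norm(d),np.arctan2(d[1],d[0]))
# finer: line of bright pixels by PCA around the line
for f,p in((t,np.array([(440.3,295.3),(441.5,287.8)])),(s,np.array([(279.2,347),(289.1,349.3)]))):
    g=cv2.resize(cv2.cvtColor(f["img"],cv2.COLOR_BGR2GRAY),None,fx=8,fy=8,interpolation=cv2.INTER_CUBIC)
    c=p.mean(0);d=(p[1]-p[0]);L=np.linalg.norm(d);d/=L;n=np.array([-d[1],d[0]]);C=[]
    for a in np.linspace(-.33*L,.33*L,15):
        q=c+a*d+np.linspace(-2,2,41)[:,None]*n
        I=cv2.remap(g,((q[:,0]+.5)*8-.5).astype(np.float32)[:,None],((q[:,1]+.5)*8-.5).astype(np.float32)[:,None],1)[:,0].astype(float)
        W=np.clip(I-I.max()*.6,0,None);C.append((W[:,None]*q).sum(0)/W.sum())
    w=onz(f,np.array(C),.087);v=np.polyfit(w[:,0],w[:,1],1);print("fit yaw",np.arctan(v[0]),np.abs(w[:,1]-np.polyval(v,w[:,0])).max())
E
```

```text
line [[ 0.5001 -0.2138]
 [ 0.5161 -0.2164]] 0.016180809246990863 -0.16040142892356063
line [[ 0.5017 -0.2149]
 [ 0.5195 -0.2187]] 0.018186730695867504 -0.20788814486064539
fit yaw -0.2350910626253319 0.00014383555725847041
fit yaw -0.22545354919606142 0.0003341991688686208
```

```bash
python3 -m handwheel '[{"dp":[0.0007,0.0022,0.04],"delta_rot":[0,0,0]},{"dp":[0.0007,0.0022,0.08],"delta_rot":[0,0,0]},{"dp":[0.0007,0.0022,0.11],"delta_rot":[0,0,0]},{"dp":[0.0007,0.0022,0.1275],"delta_rot":[0,0,0]},{"dp":[0.0007,0.0022,0.1275],"delta_rot":[0,0,0]},{"dp":[0.0007,0.0022,0.1275],"delta_rot":[0,0,0]}]' 0.6
python3 -m handwheel '[{"dp":[0,0,0],"delta_rot":[0,0,0]},{"dp":[0,0,0],"delta_rot":[0,0,0]},{"dp":[0,0,0],"delta_rot":[0,0,0]},{"dp":[0,0,0],"delta_rot":[0,0,0]},{"dp":[0,0,0],"delta_rot":[0,0,0]},{"dp":[0,0,0],"delta_rot":[0,0,0]}]' 0 60
python3 - <<'E'
from h import *
np.set_printoptions(precision=4,suppress=True)
o=status.get_obs();print(o["tcp_pos"],o["contact_force"],R.from_rotvec(o["orientation"]).as_matrix()[:2,0])
E
```

```text
clock: 7.98
tcp_pos: [0.4862, 0.2459, 0.0746]
orientation: [2.636, 1.709, 0.003]
contact_force: [0.1, -0.1, 0.6]
grip_width: 0.0514
gripper_force: 0.0
clock: 8.72
tcp_pos: [0.4857, 0.2458, 0.0742]
orientation: [2.636, 1.709, 0.001]
contact_force: [-0.9, -0.2, 6.1]
grip_width: 0.0106
gripper_force: 59.9
[0.4857 0.2458 0.0742] [-0.9266 -0.2051  6.0902] [0.4077 0.9131]
```

```bash
python3 -m handwheel '[{"dp":[0,0,-0.02],"delta_rot":[0,0,0]},{"dp":[0,0,-0.06],"delta_rot":[0,0,0]},{"dp":[0,0,-0.11],"delta_rot":[0,0,0]},{"dp":[0,0,-0.15],"delta_rot":[0,0,0]},{"dp":[0,0,-0.15],"delta_rot":[0,0,0]},{"dp":[0,0,-0.15],"delta_rot":[0,0,0]}]'
python3 -c "
from goal import *
goal(.4986,-.2106,.2,-.228+np.pi/2)"
```

```text
clock: 9.48
tcp_pos: [0.4849, 0.245, 0.2226]
orientation: [2.636, 1.709, -0.002]
contact_force: [0.2, -0.1, -0.6]
grip_width: 0.0101
gripper_force: 59.1
goal dp [-0.4104  0.1984  0.023 ] rot [-0.0007  0.0012 -0.1921] deg 11.0 len 0.456
```

```bash
python3 -m handwheel '[{"dp":[-0.035,0.017,0],"delta_rot":[0,0,-0.02]},{"dp":[-0.08,0.038,0],"delta_rot":[0,0,-0.04]},{"dp":[-0.125,0.06,0],"delta_rot":[0,0,-0.06]},{"dp":[-0.17,0.082,0],"delta_rot":[0,0,-0.08]},{"dp":[-0.215,0.104,0],"delta_rot":[0,0,-0.1]},{"dp":[-0.26,0.126,0.005],"delta_rot":[0,0,-0.12]},{"dp":[-0.305,0.148,0.01],"delta_rot":[0,0,-0.14]},{"dp":[-0.35,0.17,0.015],"delta_rot":[0,0,-0.16]},{"dp":[-0.385,0.186,0.02],"delta_rot":[0,0,-0.18]},{"dp":[-0.4104,0.1984,0.023],"delta_rot":[0,0,-0.192]},{"dp":[-0.4104,0.1984,0.023],"delta_rot":[0,0,-0.192]},{"dp":[-0.4104,0.1984,0.023],"delta_rot":[0,0,-0.192]}]'
python3 -m handwheel '[{"dp":[0,0,0],"delta_rot":[0,0,0]},{"dp":[0,0,0],"delta_rot":[0,0,0]},{"dp":[0,0,0],"delta_rot":[0,0,0]}]'
python3 - <<'E'
from goal import *
goal(.4986,-.2106,.2,-.228+np.pi/2)
t,s=vision.grab_frame("top"),vision.grab_frame("side")
T=[cv2.resize(f["img"][v:v+150,u:u+150],(400,400),interpolation=cv2.INTER_CUBIC) for f,u,v in((t,370,210),(s,205,260))]
cv2.imwrite("pics/p1.png",np.hstack(T))
E
```

```text
clock: 10.98
tcp_pos: [0.4986, -0.2089, 0.1992]
orientation: [-2.457, -1.954, 0.001]
contact_force: [-0.2, 0.1, -1.0]
grip_width: 0.0109
gripper_force: 59.0
clock: 11.35
tcp_pos: [0.4993, -0.2096, 0.2006]
orientation: [2.459, 1.955, 0.0]
contact_force: [0.1, 0.0, -0.4]
grip_width: 0.0107
gripper_force: 59.0
goal dp [-0.0012 -0.0005  0.0006] rot [ 0.0002 -0.      0.0009] deg 0.1 len 0.001
```

View pics/p1.png

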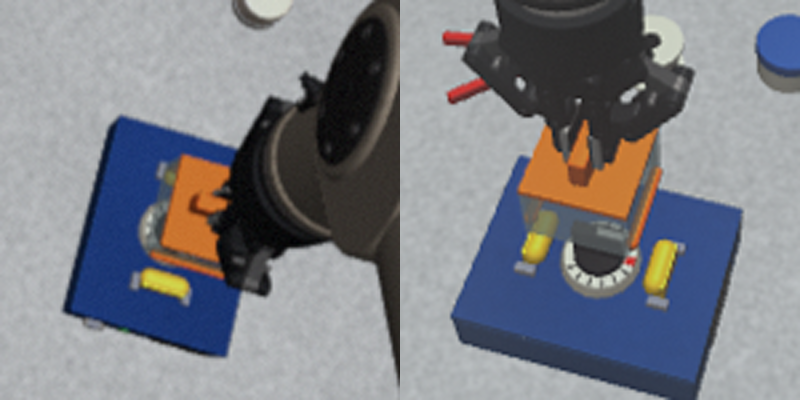

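The top view shows the hood's +y top edge between about (438,268) and (432,303). The side view shows its −y edge between about (250,333) and (292,342), and the hood hangs level above the dial. Next I'll measure its offset along the rib.

```bash
cat > hood.py <<'E'
from goal import *
np.set_printoptions(precision=4,suppress=True)
def edge(f,a,b,zt):
    # sub-pixel edge between orange (inside) and rest: saturation-like score profile across line a-b
    img=cv2.GaussianBlur(f["img"],(0,0),.6).astype(np.float32);sc=img[...,2]-img[...,0]
    a,b=np.array(a,float),np.array(b,float);d=b-a;n=np.array([-d[1],d[0]])/np.linalg.norm(d);C=[]
    for k in np.linspace(.15,.85,15):
        q=(a+k*d+np.linspace(-4,4,81)[:,None]*n).astype(np.float32)
        I=cv2.remap(sc,q[:,:1],q[:,1:],1)[:,0];C.append(q[np.argmax(np.abs(np.gradient(cv2.GaussianBlur(I[:,None],(1,15),4)[:,0])))])
    w=onz(f,np.array(C),zt)[:,:2];o=np.median(w,0);v=np.polyfit(w[:,0],w[:,1],1)
    return w,np.arctan(v[0]),np.abs(w[:,1]-np.polyval(v,w[:,0])).max()
E
python3 - <<'E'
from hood import *
t,s=vision.grab_frame("top"),vision.grab_frame("side");p=status.get_obs()["tcp_pos"];zt=p[2]-.074+.05
yw=-.228;ey=np.array([-np.sin(yw),np.cos(yw)]);ex=np.array([np.cos(yw),np.sin(yw)])
wt,at,rt=edge(t,(438.2,268.1),(431.9,302.6),zt);ws,as_,rs=edge(s,(250,333.1),(292,341.7),zt)
print("yaws",at,as_,"res",rt,rs)
q=p[:2]+0
print("rel tcp along y:",((wt-q)@ey).mean(),((ws-q)@ey).mean(),"mid",(((wt-q)@ey).mean()+((ws-q)@ey).mean())/2,"tcp z",p[2])
print("cam bias along y",np.array([.0019,-.0022])@ey,"x",np.array([.0019,-.0022])@ex)
E
```

```text
yaws -0.23476054564545581 -0.23163432758220193 res 0.0004581712998472376 0.0004855505166425633
rel tcp along y: 0.03528888565336042 -0.036208911413448334 mid -0.0004600128800439571 tcp z 0.2006001149287336
cam bias along y -0.0017136083867477778 x 0.0023480941839857444
```

```bash
python3 -c "
from goal import *
goal(.4985,-.2112,.147,-.228+np.pi/2)"
```

```text
goal dp [-0.0013 -0.0004  0.0536] rot [0.0002 0.0001 0.0001] deg 0.0 len 0.054
```

```bash
python3 -m handwheel '[{"dp":[-0.0013,-0.0004,0.01],"delta_rot":[0,0,0]},{"dp":[-0.0013,-0.0004,0.025],"delta_rot":[0,0,0]},{"dp":[-0.0013,-0.0004,0.04],"delta_rot":[0,0,0]},{"dp":[-0.0013,-0.0004,0.05],"delta_rot":[0,0,0]},{"dp":[-0.0013,-0.0004,0.0535],"delta_rot":[0,0,0]},{"dp":[-0.0013,-0.0004,0.0535],"delta_rot":[0,0,0]},{"dp":[-0.0013,-0.0004,0.0535],"delta_rot":[0,0,0]},{"dp":[-0.0013,-0.0004,0.0535],"delta_rot":[0,0,0]}]' 0 80
python3 - <<'E'
from goal import *
goal(.4985,-.2112,.137,-.228+np.pi/2)
t,s=vision.grab_frame("top"),vision.grab_frame("side")
T=[cv2.resize(f["img"][v:v+110,u:u+110],(400,400),interpolation=cv2.INTER_CUBIC) for f,u,v in((t,385,240),(s,220,300))]
cv2.imwrite("pics/p2.png",np.hstack(T))
E
```

```text
clock: 12.55
tcp_pos: [0.4988, -0.2113, 0.1475]
orientation: [2.459, 1.954, 0.001]
contact_force: [0.5, -0.2, -1.5]
grip_width: 0.0096
gripper_force: 83.0
goal dp [ 0.0001 -0.0003  0.0105] rot [ 0.0009  0.0001 -0.0001] deg 0.1 len 0.01
```

View pics/p2.png

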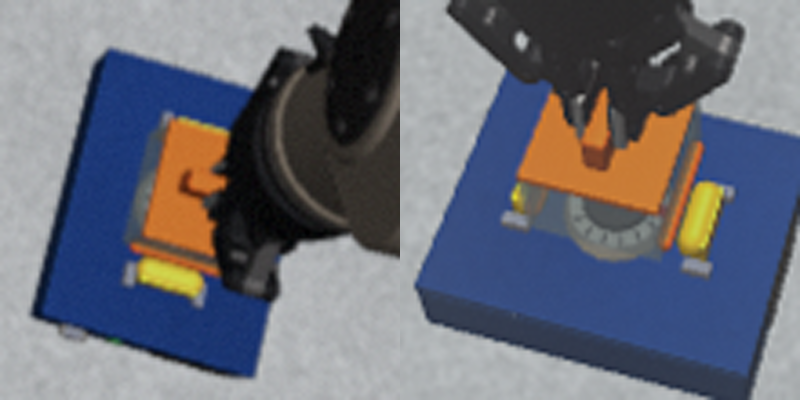

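The hood sits between the clips with its bead just inside the +x clip, at about (680,195) in the crop. I'll press slowly.

```bash
python3 -m handwheel '[{"dp":[0,0,0.004],"delta_rot":[0,0,0]},{"dp":[0,0,0.007],"delta_rot":[0,0,0]},{"dp":[0,0,0.009],"delta_rot":[0,0,0]},{"dp":[0,0,0.011],"delta_rot":[0,0,0]},{"dp":[0,0,0.0125],"delta_rot":[0,0,0]},{"dp":[0,0,0.014],"delta_rot":[0,0,0]},{"dp":[0,0,0.0155],"delta_rot":[0,0,0]},{"dp":[0,0,0.0165],"delta_rot":[0,0,0]},{"dp":[0,0,0.0165],"delta_rot":[0,0,0]},{"dp":[0,0,0.0165],"delta_rot":[0,0,0]}]'
python3 -c "
from goal import *
goal(.4985,-.2112,.137,-.228+np.pi/2);print(status.get_obs()['moment'].__repr__())"
```

```text
clock: 13.9
tcp_pos: [0.4993, -0.2115, 0.1316]
orientation: [2.459, 1.953, 0.001]
contact_force: [-1.3, 0.9, 6.8]
grip_width: 0.0101
gripper_force: 84.4
goal dp [ 0.0001 -0.0008 -0.0054] rot [ 0.0018  0.0003 -0.0001] deg 0.1 len 0.005
array([0.09745358, 0.31110765, 0.02470843])
```

```bash
python3 -m handwheel '[{"dp":[0,0,0.001],"delta_rot":[0,0,0]},{"dp":[0,0,0.002],"delta_rot":[0,0,0]},{"dp":[0,0,0.003],"delta_rot":[0,0,0]},{"dp":[0,0,0.004],"delta_rot":[0,0,0]},{"dp":[0,0,0.005],"delta_rot":[0,0,0]},{"dp":[0,0,0.006],"delta_rot":[0,0,0]},{"dp":[0,0,0.006],"delta_rot":[0,0,0]}]'
python3 -m handwheel '[{"dp":[0,0,0.001],"delta_rot":[0,0,0]},{"dp":[0,0,0.002],"delta_rot":[0,0,0]},{"dp":[0,0,0.003],"delta_rot":[0,0,0]},{"dp":[0,0,0.003],"delta_rot":[0,0,0]}]'
```

```text
clock: 14.78
tcp_pos: [0.4985, -0.2112, 0.1239]
orientation: [-2.459, -1.954, 0.0]
contact_force: [3.2, -0.4, -6.8]
grip_width: 0.0097
gripper_force: 82.4
clock: 15.28
tcp_pos: [0.4983, -0.2111, 0.1212]
orientation: [-2.459, -1.954, 0.0]
contact_force: [3.0, -0.6, -9.2]
grip_width: 0.01
gripper_force: 82.1
```

```bash
python3 -m handwheel '[{"dp":[0,0,0.001],"delta_rot":[0,0,0]},{"dp":[0,0,0.002],"delta_rot":[0,0,0]},{"dp":[0,0,0.003],"delta_rot":[0,0,0]},{"dp":[0,0,0.003],"delta_rot":[0,0,0]},{"dp":[0,0,0.003],"delta_rot":[0,0,0]}]'
python3 -m handwheel '[{"dp":[0,0,0.001],"delta_rot":[0,0,0]},{"dp":[0,0,0.0015],"delta_rot":[0,0,0]},{"dp":[0,0,0.0015],"delta_rot":[0,0,0]},{"dp":[0,0,0.0015],"delta_rot":[0,0,0]}]'
```

```text
clock: 15.9
tcp_pos: [0.4987, -0.2114, 0.1193]
orientation: [2.459, 1.954, 0.0]
contact_force: [-0.9, 1.0, 6.1]
grip_width: 0.01
gripper_force: 84.2
clock: 16.4
tcp_pos: [0.4987, -0.2114, 0.1192]
orientation: [2.459, 1.953, 0.0]
contact_force: [-5.3, 2.8, 20.3]
grip_width: 0.0102
gripper_force: 86.2
```

```bash
python3 -m handwheel '[{"dp":[0,0,-0.0009],"delta_rot":[0,0,0]},{"dp":[0,0,-0.0009],"delta_rot":[0,0,0]},{"dp":[0,0,-0.0009],"delta_rot":[0,0,0]},{"dp":[0,0,-0.0009],"delta_rot":[0,0,0]},{"dp":[0,0,-0.0009],"delta_rot":[0,0,0]},{"dp":[0,0,-0.0009],"delta_rot":[0,0,0]}]'
python3 - <<'E'
from goal import *
t,s=vision.grab_frame("top"),vision.grab_frame("side")
print([status.get_obs()["contact_force"].round(1) for _ in range(2)])
T=[cv2.resize(f["img"][v:v+90,u:u+90],(400,400),interpolation=cv2.INTER_CUBIC) for f,u,v in((t,395,250),(s,235,315))]
cv2.imwrite("pics/p3.png",np.hstack(T))
E
```

```text
clock: 17.15
tcp_pos: [0.4987, -0.2114, 0.1192]
orientation: [2.459, 1.954, 0.0]
contact_force: [-2.8, 0.7, 11.8]
grip_width: 0.0099
gripper_force: 85.0
[array([-2.6,  0.9, 10.5]), array([-2.6,  0.9, 10.5])]
```

View pics/p3.png

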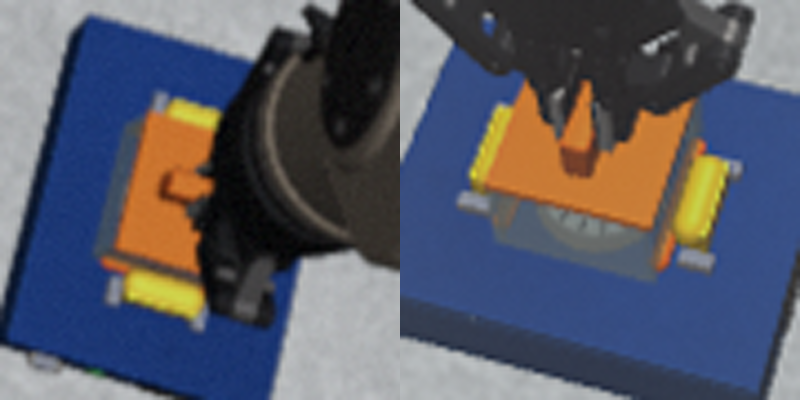

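The hood is flat on the panel. Its beads sit under both clips, at about (190,150) and (700,205) in the crop, and the press force is about 11 N.

```bash
python3 -c "
from bench import r
print(r.hand_in())"
```

```text
the job is handed in; nothing more can be done
None
```

The job is handed in at about 17 s: the knob's pointer measured within about 0.01 rad of the red mark before the hood covered it, the hood is snapped home under both clips, and the arm is still holding it down with about 11 N.

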